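# Hook the red seal stone out from under the drying rack

## Task

The red seal stone has slipped under the bamboo drying rack. Use the bamboo-handled hook to drag it out through the rack's open front until it is well clear of the rack, without touching it with the gripper while it is under there, and lay the hook back down on the table. Then pick the red seal up and lay it flat in the dark lacquer tray with the blue floor, without dropping it; leave the green seal where it is.

Things in the scene. Friction and masses are not known exactly. Their poses are not given: they have to be found in the camera images.
- hook_grip (a point): Grip centre of the loose drag hook (130 g), which stands by itself on the table; 32 mm above its underside. x runs along the tool to its blade, z up. Bamboo handle 22 mm wide (y), 24 mm tall (20 to 44 mm above the table), from x = -100 to +50 mm, with a foot 36 mm wide under its rear end. Centre of mass about 30 mm from here towards the blade.
- hook_blade (a point): Foot of the hook's upright brass blade, at table level, middle of the face that looks to the handle and drags things; 188 mm in front of the grip centre (same axes). Blade 60 mm wide (y), 4 mm thick, 44 mm tall. A brass rod 6 mm thick joins its top to the handle; its underside is 37 mm above the table, so it passes over a seal.
- seal_red_center (a point): Centre of the red seal stone, a loose block lying on its side, 40 mm long (x) by 26 mm wide (y) by 26 mm high, about 80 g, with a knob of 18 mm diameter standing a further 8 mm out of its +x end. The centre lies 13 mm above its underside. It starts under the rack.
- seal_green_center (a point): Centre of the green seal stone, of the same shape and size as the red one. It also lies under the rack and is to stay there.
- rack: Fixed rack of bamboo slats with gaps. Origin: centre of its footprint, on the table. x points from the open front (x = -80 mm) to the back (+80); 281 mm wide (y). Clear height beneath: 94 mm under the front and back rails, 100 elsewhere; top at 110 mm, small dishes and a brush at the back up to 135. Posts 14 mm thick at the four corners (x = +-72, y = +-136 mm); the front is otherwise open.
- tray: Fixed dark red-brown lacquer tray with a blue floor, 150 mm (x) by 120 mm (y), rim 14 mm high and 6 mm thick, floor 5 mm above the table. Origin: centre of its underside, on the table.
Not all that is in view belongs to the job. Leave any purple look-alike of the part that bears seal_red_center alone. Leave any yellow look-alike of the tray alone.

How it is judged:
By the outcome, as a careful person would: the job done as asked, in the order asked, and still so for the second after the job is handed in, with the robot touching nothing.
It also fails if it takes over 72 s, if anything falls off the work surface, if the arm or the gripper's body presses on something with over 40 N, if the wrist force passes 120 N, or if a joint passes its speed limit or range.

## Robot

A 7-joint arm with a two-finger parallel gripper is mounted at the origin on the work surface. World frame = base frame: x ahead of the robot, y to its left, z up, the work surface at z = 0. Lengths are in mm, angles in rad, forces in N, time in s.
With the tool pointing down it reaches from about 400 to 875 mm from the base axis. Payload 6.5 kg.
Tool frame: the origin (TCP) lies midway between the tips of the shut fingers; the grasp point (between the pads) lies 19 mm behind it; z points along the fingers, x is the direction in which the jaws open and shut, and the axes are right-handed (so a half turn about z gives the same grasp; the last joint's range is limited). The gripper opens to 88 mm and grips with 3 to 60 N. Pads are 18 mm wide; open, the fingers measure 123 mm over their backs; the gripper's body (75 mm by 187 mm) begins 45 mm behind the grasp point.
Start: joints at [1.226, 0.536, -0.004, 1.538, 0.003, 1.067, -0.071], TCP at [178.877, -624.894, 238.716] pointing down, gripper open.
Joint ranges: [-2.7, 2.7], [-0.37, 2.16], [-1.27, 1.26], [0.24, 2.4], [-1.31, 4.45], [0.19, 1.91], [-2.76, 2.76]. Speed limits (rad/s): [2.39, 2.39, 3.14, 3.14, 3.14, 3.14, 3.14].

## Interface

Orientations are given as a rotation vector (axis times angle).
In Python, from workcell import env, effector, optics, nets, monitor gives the robot as it stands. The module is installed in compiled form; this text tells all that it offers. Calls block until the motion is done:
- env.move_ptp(position, orientation): joint-space move of the TCP to a pose.
- env.move_l(position, frame=None, speed=150, stop_force=None): straight line of the TCP; frame=None keeps the orientation; speed is the mean speed in mm/s. With stop_force (N) it stops when the force on the tool has changed by that much, and returns True; else False.
- env.movej(angles): joint-space move.
- effector.grip(opening, strength=None): finger opening in mm; strength is the grip in N (None keeps the last); returns when the fingers have stopped.
- env.pause(seconds).
- env.inverse_kinematics(position, orientation): joint angles nearest the present ones, or None.
- optics.snapshot(name): name is "scene" or "top" or "wrist"; returns the picture (480x640x3 uint8, red, green, blue); there is no depth.
- optics.get_calibration(name): a dict with "K" (3x3 intrinsics, pixels), "R" (3x3) and "t" (3): a world point X has camera coordinates R X + t. Camera axes: x right, y down, z forward; pixel columns grow to the right and rows downward; lengths in mm; the calibration is good to about 2 mm. A picture is of the moment at which its call begins: read the wrist's pose just before it. get_calibration takes no time and is no camera call; for the wrist camera it gives the pose at the moment of the call.
A pose or a line that the arm cannot do raises env.IKError and nothing moves.
- env.close_job(): hands the job in, once; it reports no verdict.
Trained networks look in the newest picture that a camera, given by its name, has taken for a name from the list of things; names that differ only in an ending like _2 or _b are one class to them, and where a whole thing is asked for, a point or a joint stands for the part that bears it (a point fixed in the world has none). Each returns a list of dicts, best first, with "conf" (0 to 1); they miss things now and then, are a little off and sometimes report something else, mostly with a low value. They report only what shows in the picture. A call takes as long as a camera call. They do not tell look-alikes from the thing itself.
- nets.recognise(camera, target): "centre" ([x, y, z] in mm, in world coordinates, good to about 4 mm: the middle of the surface that is visible of it).
- nets.regions_of(camera, target): "region" (480x640 bool, what is visible of it).
Readings, each from a call of its own:
- monitor.get_time(): time.
- monitor.get_qpos(): joint angles.
- monitor.get_joint_velocities(): joint speeds.
- monitor.get_joint_torque(): joint torques, N m.
- monitor.get_ee_pos(): TCP position.
- monitor.get_tool_rot(): TCP orientation.
- monitor.get_contact_force(): force on the tool from outside, world axes, zero at the start.
- monitor.get_ft_torque(): the same for the moment, N m.
- monitor.get_finger_gap(): finger opening in mm.
Only numpy, scipy, OpenCV 4.12 (cv2) and the standard library are available. Lean on these libraries where they do the work, as an engineer would, in place of code of your own. Each camera call takes 0.05 s, during which the arm holds its last target.

## Working session

There is one attempt and no reset: what is moved stays moved. The work goes in short steps, each a Python script; the robot and the scene stay as the last script left them, time stands still between calls to the robot, and variables do not carry over. Pictures are saved under pics/ and viewed, and the job is handed in when it is done.

```bash
mkdir -p pics; ls; python3 - <<'E'
from workcell import env, effector, optics, nets, monitor
import cv2,numpy as np
for n in ["scene","top","wrist"]:
    im=optics.snapshot(n); cv2.imwrite(f"pics/a_{n}.png",im[:,:,::-1])
    c=optics.get_calibration(n); print(n,c["K"].round(1).tolist(),(-c["R"].T@c["t"]).round(0))
    if n=="wrist": continue
    for t in ["hook_grip","hook_blade","seal_red_center","seal_green_center","rack","tray"]:
        print(n,t,[(np.round(d["centre"],0).tolist(),round(d["conf"],2)) for d in nets.recognise(n,t)])
print(monitor.get_time(),monitor.get_tool_rot(),monitor.get_ee_pos())
E
```

```text
pics
scene [[505.0, 0.0, 313.6], [0.0, 505.0, 231.7], [0.0, 0.0, 1.0]] [1128.  334.  864.]
scene hook_grip []
scene hook_blade [([516.0, -118.0, 47.0], 0.73)]
scene seal_red_center [([527.0, 470.0, 25.0], 0.95), ([506.0, 335.0, 26.0], 0.73)]
scene seal_green_center [([621.0, 268.0, 28.0], 0.76)]
scene rack [([601.0, 332.0, 111.0], 0.76)]
scene tray [([225.0, -372.0, 7.0], 0.87), ([602.0, 333.0, 111.0], 0.75), ([444.0, -308.0, 5.0], 0.62)]
top [[466.2, 0.0, 327.2], [0.0, 466.2, 241.2], [0.0, 0.0, 1.0]] [ 337.   41. 1195.]
top hook_grip [([480.0, -124.0, 41.0], 0.97)]
top hook_blade [([480.0, -124.0, 46.0], 0.62)]
top seal_red_center [([501.0, 334.0, 24.0], 0.74), ([513.0, 464.0, 27.0], 0.73)]
top seal_green_center [([614.0, 273.0, 30.0], 0.67)]
top rack [([574.0, 323.0, 109.0], 0.92), ([615.0, 274.0, 28.0], 0.63)]
top tray [([438.0, -306.0, 4.0], 0.93), ([225.0, -371.0, 10.0], 0.67)]
wrist [[333.6, 0.0, 323.4], [0.0, 333.6, 243.0], [0.0, 0.0, 1.0]] [ 247. -606.  383.]
0.75 [ 2.50859712e+00 -1.89110739e+00  4.46003093e-05] [ 178.89593134 -624.90165333  238.75228797]
```

View pics/a_scene.png

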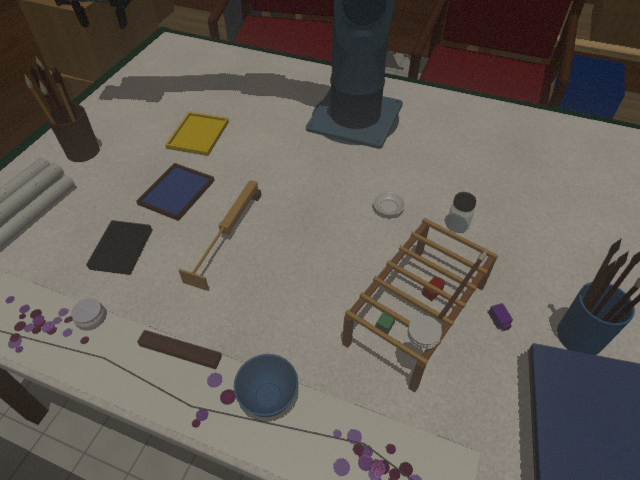

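View pics/a_top.png

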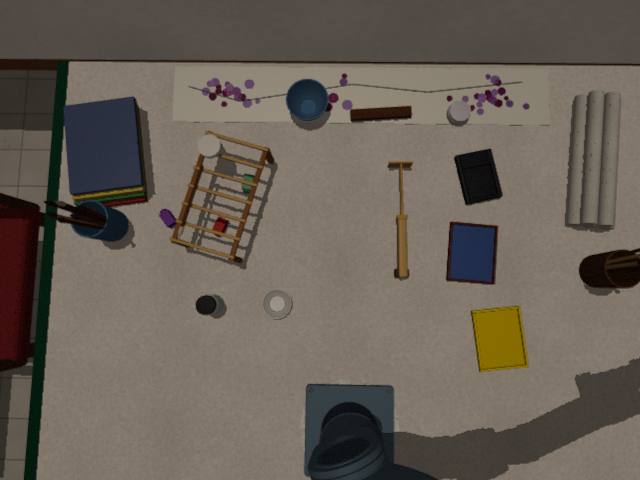

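The candidates for the red seal are the red block under the rack at top (220,226) and scene (432,289), the purple look-alike at top (168,217) and scene (501,316), and the green seal at top (247,183). For the tray they are the blue-floored one at top (472,253), the yellow look-alike at (499,338), and a black inkstone at (478,176). I choose the red block and the blue-floored tray. Next I'll check close crops.

```bash
python3 - <<'E'
import cv2,numpy as np
a=cv2.imread("pics/a_top.png"); s=cv2.imread("pics/a_scene.png")
cv2.imwrite("pics/b1.png",cv2.resize(a[120:270,150:290],None,fx=4,fy=4,interpolation=cv2.INTER_CUBIC))
cv2.imwrite("pics/b2.png",cv2.resize(s[210:390,335:505],None,fx=3.3,fy=3.3,interpolation=cv2.INTER_CUBIC))
cv2.imwrite("pics/b3.png",cv2.resize(a[150:290,370:510],None,fx=4,fy=4,interpolation=cv2.INTER_CUBIC))
E
```

```text
(no output)
```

View pics/b1.png

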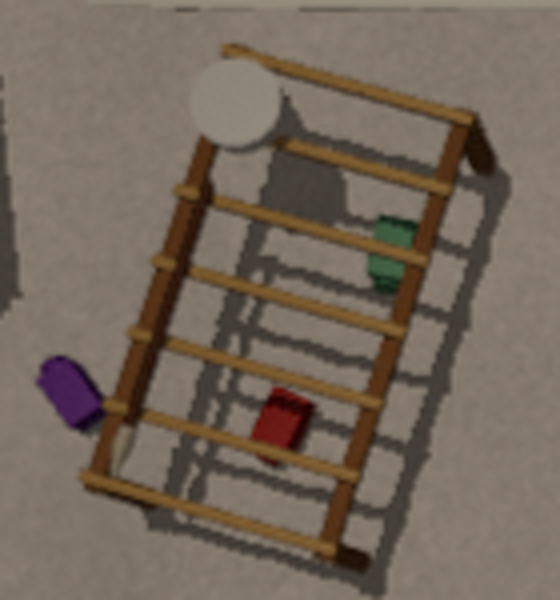

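View pics/b2.png

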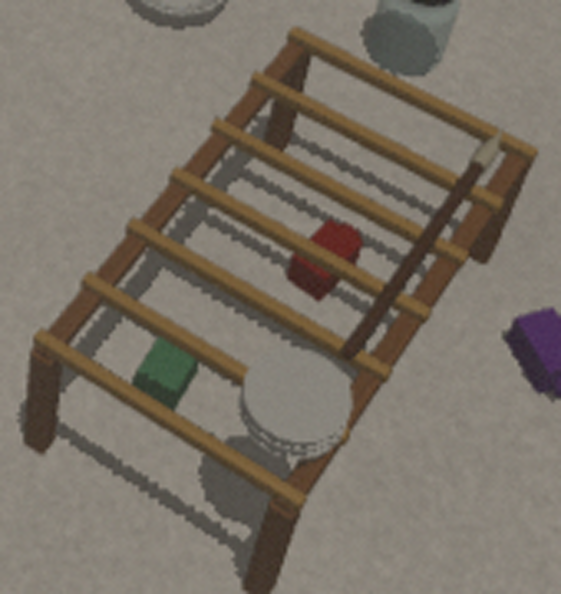

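View pics/b3.png

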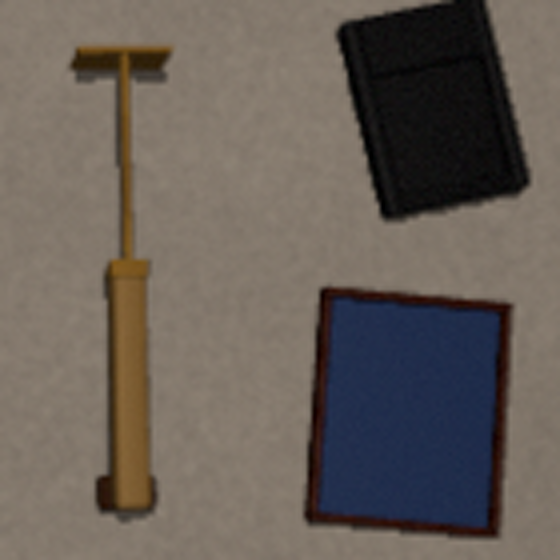

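The crops show the red block under the rack at top (220,226) and the green one at (248,183). The purple one lies outside, behind the rack. The dish and brush are on the left of the top view, so the open front faces right (-y). The hook handle runs from (403,277) to the blade at (400,163). Next I'll get metric poses.

```bash
cat > h.py <<'E'
from workcell import env, effector, optics, nets, monitor
import cv2,numpy as np
from scipy.spatial.transform import Rotation as Ro
def bp(cal,uv,z):
    uv=np.atleast_2d(uv).astype(float); K,R,t=[np.array(cal[k]) for k in "KRt"]
    d=(np.linalg.inv(K)@np.c_[uv,np.ones(len(uv))].T).T@R; c=-R.T@t
    return (c+d*((z-c[2])/d[:,2])[:,None])[:,:2]
def pj(cal,X):
    p=np.atleast_2d(X)@np.array(cal["R"]).T+cal["t"]; p=p@np.array(cal["K"]).T
    return p[:,:2]/p[:,2:]
def rv(a): # tool down, tool y axis... jaw x axis at angle a in world
    c,s=np.cos(a),np.sin(a)
    return Ro.from_matrix(np.array([[c,s,0],[s,-c,0],[0,0,-1]])).as_rotvec()
def save(n,im): cv2.imwrite(f"pics/{n}.png",im[:,:,::-1])
E
python3 - <<'E'
from h import *
C=optics.get_calibration("top"); S=optics.get_calibration("scene")
f=lambda x,y,ox,oy:(x/4+ox,y/4+oy)
R=[f(*p,150,120) for p in [(470,118),(228,50),(330,550),(88,480)]]
r=bp(C,R,107); print("rack ends F1 B1 F2 B2",r.round(0).tolist(), r.mean(0))
f3=3.3
Rs=[(x/f3+335,y/f3+210) for x,y in [(40,340),(298,498),(296,33),(532,152)]]
r2=bp(S,Rs,107); print("scene",r2.round(0).tolist(),r2.mean(0))
for q in (r,r2):
    ax=(q[0]+q[2]-q[1]-q[3]); w=q[0]-q[2]; print("front dir deg",np.degrees(np.arctan2(ax[1],ax[0])),"w dir",np.degrees(np.arctan2(w[1],w[0])),np.linalg.norm(w),np.linalg.norm(ax)/2)
h=bp(C,[f(*p,370,150) for p in [(133,508),(129,266),(122,50),(75,50),(170,50)]],44); print("hook",h.round(0).tolist())
t=bp(C,[f(*p,370,150) for p in [(325,290),(510,305),(497,535),(307,520)]],14); print("tray",t.round(0).tolist(),t.mean(0))
print("red",bp(C,[f(282,425,150,120)],26),bp(S,[(328/f3+335,247/f3+210)],26))
print("green",bp(C,[f(393,250,150,120)],26),bp(S,[(168/f3+335,365/f3+210)],26))
for cam in ("top","scene"):
  im=optics.snapshot(cam); cal=optics.get_calibration(cam)
  for n in ["hook_grip","seal_red_center"]:
    for d in nets.regions_of(cam,n):
        m=d["region"].astype(np.uint8); ys,xs=np.nonzero(m); p=bp(cal,np.c_[xs,ys],44 if n[0]=="h" else 20)
        print(cam,n,round(d["conf"],2),len(xs),xs.min(),xs.max(),ys.min(),ys.max(),[np.round(v,1) for v in cv2.minAreaRect(p.astype(np.float32))])
E
```

```text
rack ends F1 B1 F2 B2 [[676.0, 203.0], [716.0, 351.0], [415.0, 277.0], [454.0, 422.0]] [565.17275841 313.29570394]
scene [[676.0, 209.0], [715.0, 356.0], [414.0, 283.0], [455.0, 431.0]] [564.80774695 319.79344727]
front dir deg -105.26389905699283 w dir -15.92137823537969 271.71356882760176 151.49383625137773
front dir deg -105.21505596028017 w dir -15.71814974754813 272.61076935617257 152.8171732882963
hook [[377.0, -132.0], [528.0, -129.0], [666.0, -125.0], [665.0, -96.0], [666.0, -155.0]]
tray [[519.0, -259.0], [511.0, -376.0], [365.0, -364.0], [372.0, -245.0]] [ 441.69135676 -311.02712134]
red [[499.38540541 328.58986034]] [[501.91756161 336.98103536]]
green [[613.54968934 261.83923774]] [[616.472096   269.87119728]]
top hook_grip 0.81 860 388 412 162 277 [array([ 522. , -125.6]), array([289.9,  60.6]), np.float64(0.7)]
top seal_red_center 0.77 213 159 176 209 227 [array([520.3, 467.7]), array([52.2, 30.4]), np.float64(46.6)]
top seal_red_center 0.74 188 213 228 217 236 [array([499.6, 331.3]), array([33.6, 48.1]), np.float64(65.7)]
scene hook_grip 0.89 1248 178 259 181 289 [array([ 534.8, -121.9]), array([312.3,  75.4]), np.float64(3.2)]
scene seal_red_center 0.95 428 488 511 303 329 [array([523.8, 471.5]), array([54.7, 38.3]), np.float64(37.9)]
scene seal_red_center 0.71 201 423 443 277 299 [array([504.4, 336. ]), array([27. , 58.5]), np.float64(72.7)]
```

```bash
python3 - <<'E'
from h import *
import math
for a in (90,-90): 
    print(a,env.inverse_kinematics([477,-129,150],rv(math.radians(a))))
for b in (84-90,84+90):
    for p in ([520,170,60],[461,-48,13]): print(b,env.inverse_kinematics(p,rv(math.radians(b))))
E
```

```text
90 [ 0.75627991  0.50817142 -0.73248278  1.98479741  0.46149078  0.81940073
  1.3338046 ]
-90 [ 0.34637951  0.41158344 -0.21207566  2.00751209  0.1259496   0.73469521
 -1.51292724]
-6 [ 0.09109681  0.72808694 -0.65312949  1.891829    0.64138186  0.74213908
 -1.03565574]
-6 [ 0.28923151  0.65679785 -0.34595787  2.11848944  0.50222071  0.44462467
 -0.55383139]
174 [ 0.35840755  0.94669111 -1.08227908  1.87776805  1.01812091  1.00080765
  1.84375746]
174 [-0.67004745  0.88779639  0.89303493  2.17023174 -1.18320241  0.71108112
 -2.17485593]
```

```bash
python3 - <<'E'
from h import *
import math
env.move_ptp([477,-129,190],rv(math.radians(-90)))
C=optics.get_calibration("wrist"); im=optics.snapshot("wrist"); save("c",im)
np.savez("c.npz",**{k:np.array(C[k]) for k in "KRt"})
print(monitor.get_time(),-C["R"].T@C["t"])
for n in ["hook_grip","hook_blade"]:
    print(n,[(np.round(d["centre"],0).tolist(),round(d["conf"],2)) for d in nets.recognise("wrist",n)])
E
```

```text
3.1833 [ 547.97382418 -130.87188721  334.57406894]
hook_grip [([494.0, -128.0, 45.0], 0.83)]
hook_blade [([491.0, -124.0, 42.0], 0.83)]
```

View pics/c.png

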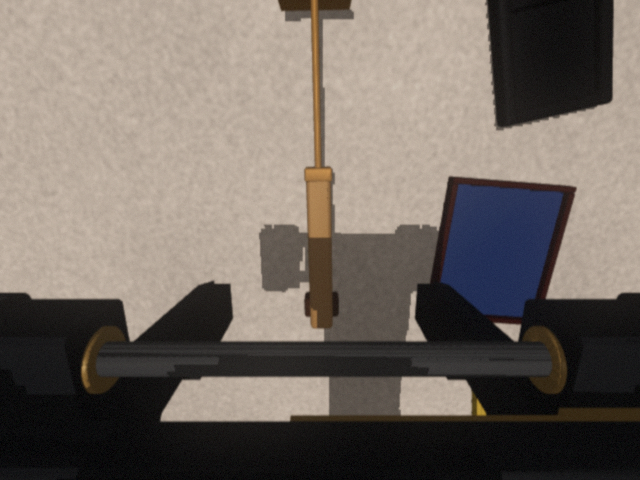

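The wrist picture shows the handle from (319,168) to (321,327) and the blade at (315,8). The tray is to the right, around (500,250).

```bash
python3 - <<'E'
from h import *
C=np.load("c.npz")
print(bp(C,[(319,168),(321,327),(315,2),(306,250),(332,250)],44).round(1).tolist())
print(bp(C,[(453,179),(574,187),(545,322),(434,318)],14).round(1).tolist())
E
```

```text
[[531.9, -127.1], [380.4, -128.4], [653.7, -124.7], [458.9, -115.0], [458.9, -138.7]]
[[519.9, -253.6], [512.3, -369.8], [368.9, -368.0], [373.7, -248.7]]
```

```bash
python3 - <<'E'
from h import *
import math
effector.grip(60,40)
env.move_ptp([480,-127.5,70],rv(math.radians(-89)))
print(env.move_l([480,-127.5,13],speed=100,stop_force=8), monitor.get_ee_pos())
effector.grip(0,45)
print("gap",monitor.get_finger_gap())
env.move_l([480,-127.5,75],speed=120)
env.pause(0.2)
print(monitor.get_contact_force(),monitor.get_ft_torque(),monitor.get_time(),monitor.get_finger_gap())
for n in("wrist","scene"): save("d_"+n,optics.snapshot(n))
E
```

```text
False [ 480.56831612 -127.64270792   13.5819504 ]
gap 21.493969256719254
[-0.70690669  0.41020962 -1.05625601] [ 0.05598     0.06156278 -0.04241236] 6.6667 21.63815865872255
```

View pics/d_wrist.png

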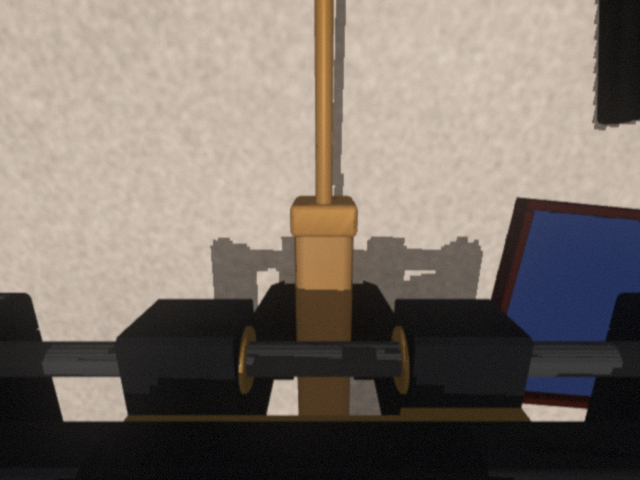

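View pics/d_scene.png

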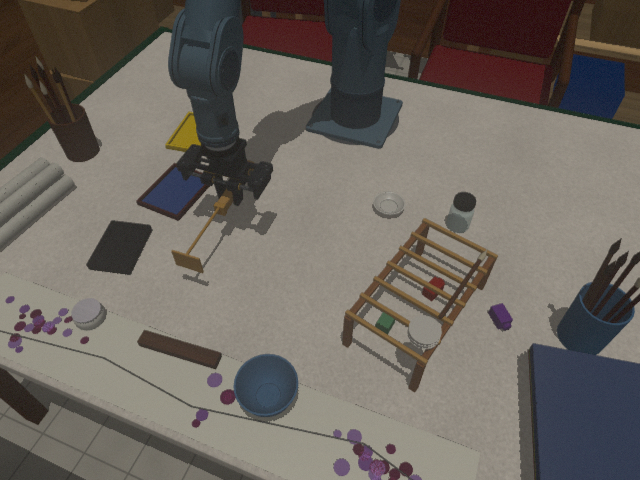

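```bash
python3 - <<'E'
from h import *
import math
o=rv(math.radians(-6))
print(env.inverse_kinematics([485.5,176,13],o))
env.move_ptp([466,25,110],o)
env.move_l([466,25,50],speed=120)
print(monitor.get_ee_pos(),monitor.get_time(),monitor.get_finger_gap())
for n in("wrist","top"): save("e_"+n,optics.snapshot(n))
C=optics.get_calibration("wrist");np.savez("e.npz",**{k:np.array(C[k]) for k in "KRt"})
for cam in("top","wrist"):
  for n in["seal_red_center","hook_blade","seal_green_center"]:
    print(cam,n,[(np.round(d["centre"],0).tolist(),round(d["conf"],2)) for d in nets.recognise(cam,n)])
E
```

```text
[-0.06044063  0.73506406 -0.4799969   1.98117979  0.61022853  0.57092174
 -1.06551221]
[466.24403587  24.9216503   50.1623078 ] 8.2667 21.725951820354165
top seal_red_center [([499.0, 332.0, 25.0], 0.59), ([516.0, 468.0, 26.0], 0.51)]
top hook_blade [([477.0, 176.0, 81.0], 0.79), ([457.0, -316.0, 6.0], 0.43)]
top seal_green_center [([616.0, 273.0, 29.0], 0.6)]
wrist seal_red_center []
wrist hook_blade [([470.0, 57.0, 81.0], 0.62)]
wrist seal_green_center []
```

View pics/e_wrist.png

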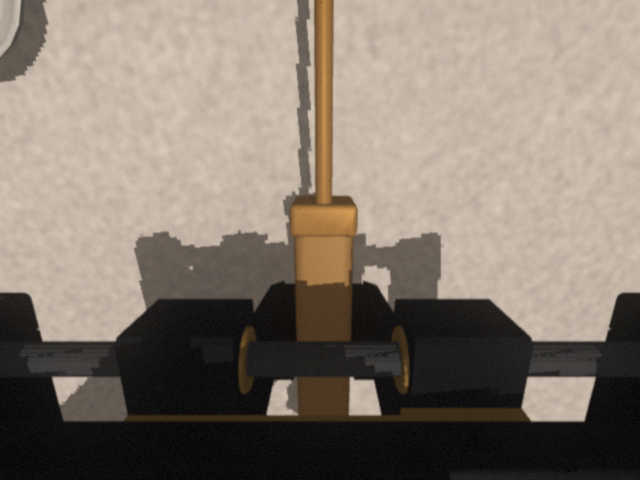

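View pics/e_top.png

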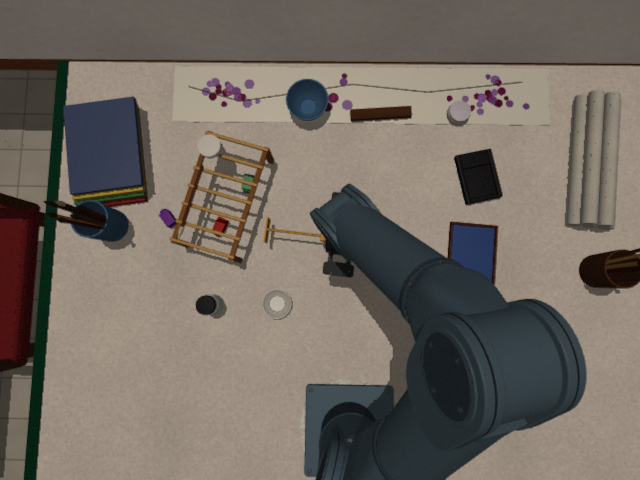

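```bash
python3 - <<'E'
from h import *
im=cv2.imread("pics/e_top.png"); x0,y0=150,190
cv2.imwrite("pics/e2.png",cv2.resize(im[190:280,150:290],None,fx=5,fy=5,interpolation=cv2.INTER_CUBIC))
C=optics.get_calibration("top")
for X in ([485.7,212,81],[489,242,0],[502,333,13]): print(X,(pj(C,X)[0]-[150,190])*5)
E
```

```text
[485.7, 212, 81] [564.71264452 196.57677503]
[489, 242, 0] [530.35089199 210.46781263]
[502, 333, 13] [350.19984533 179.65473949]
```

View pics/e2.png

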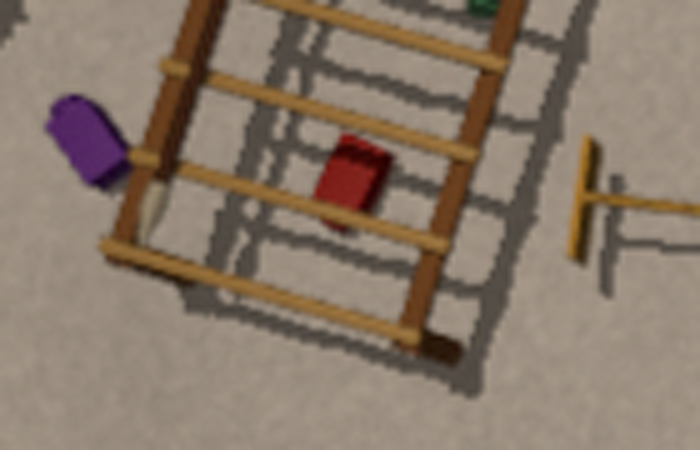

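```bash
python3 - <<'E'
from h import *
import math
o=rv(math.radians(-12)); d=np.array([math.cos(math.radians(78)),math.sin(math.radians(78))])
g=np.array([471,189.])
p=lambda s,z:[*(g+s*d),z]
for s,z in((0,13),(-215,13),(-215,60)): print(env.inverse_kinematics(p(s,z),o) is not None)
env.move_ptp(p(-165,50),o)
print(env.move_l(p(-90,50),speed=100,stop_force=5), monitor.get_ee_pos())
for n in("top","scene"): save("f_"+n,optics.snapshot(n))
E
python3 - <<'E'
import cv2,numpy as np
a=cv2.imread("pics/f_top.png")[150:280,150:290];s=cv2.imread("pics/f_scene.png")[190:390,330:510]
cv2.imwrite("pics/f2.png",np.hstack([cv2.resize(a,(560,520)),np.zeros((520,2,3),np.uint8)])); cv2.imwrite("pics/f3.png",cv2.resize(s,None,fx=3,fy=3))
E
```

```text
True
True
True
False [452.11452331 100.16942433  49.83155428]
```

View pics/f2.png

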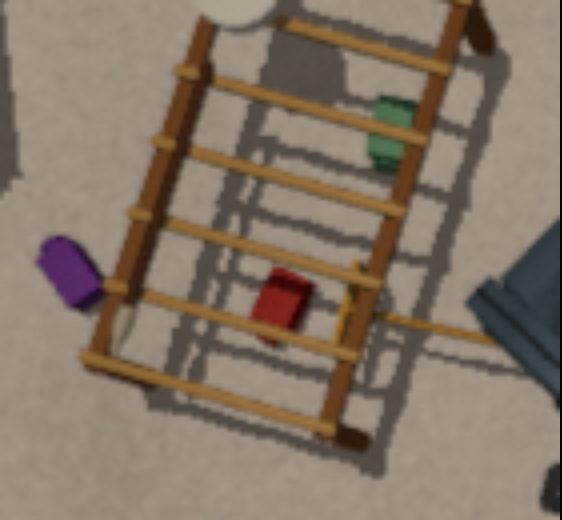

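View pics/f3.png

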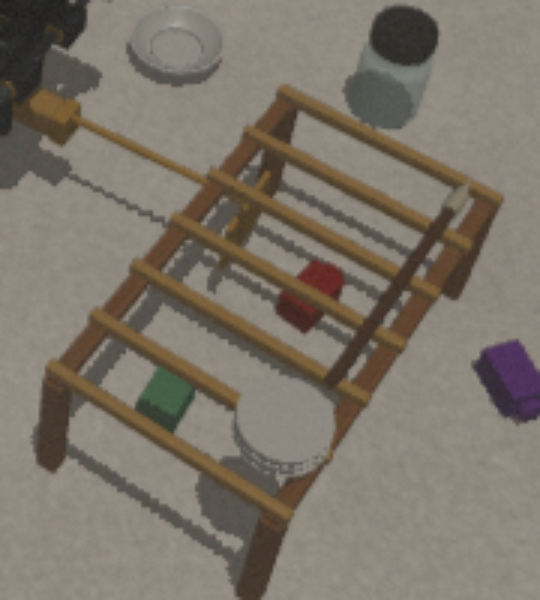

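The blade is inside the rack at top crop (348,308) and in line with the seal at (282,305), with no contact. I'll continue in and lower.

```bash
python3 - <<'E'
from h import *
import math
d=np.array([math.cos(math.radians(78)),math.sin(math.radians(78))])
g=np.array([471,189.])
p=lambda s,z:[*(g+s*d),z]
print(env.move_l(p(0,50),speed=100,stop_force=5), monitor.get_ee_pos())
print(env.move_l(p(0,13.5),speed=60,stop_force=5), monitor.get_ee_pos(),monitor.get_contact_force(),monitor.get_time())
for n in("top","scene"): save("g_"+n,optics.snapshot(n))
E
python3 - <<'E'
import cv2,numpy as np
a=cv2.imread("pics/g_top.png")[150:280,150:290];s=cv2.imread("pics/g_scene.png")[190:390,330:510]
cv2.imwrite("pics/g2.png",cv2.resize(a,(560,520))); cv2.imwrite("pics/g3.png",cv2.resize(s,None,fx=3,fy=3))
E
```

```text
False [470.82556213 188.04622724  49.81440148]
True [470.16644367 188.53004003  13.09248511] [-0.79576619 -1.84176874  6.60322292] 11.575
```

View pics/g2.png

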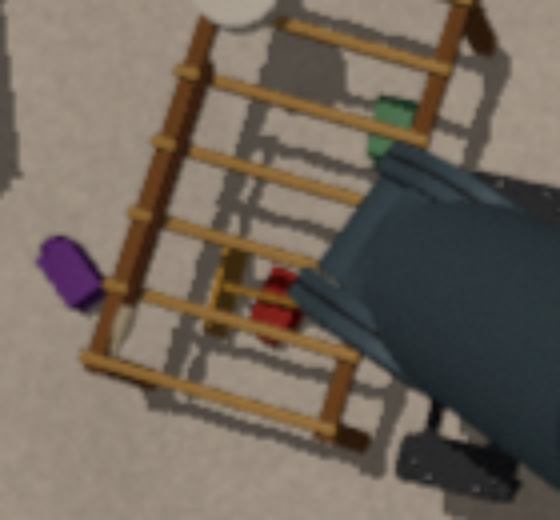

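View pics/g3.png

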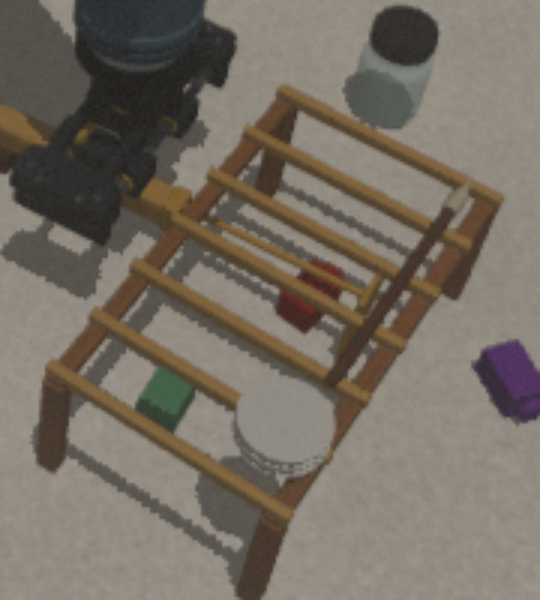

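The blade is behind the seal, the rod passes over it, and it touches the table (6.6 N). I'll ease up 1 mm and drag.

```bash
python3 - <<'E'
from h import *
import math
d=np.array([math.cos(math.radians(78)),math.sin(math.radians(78))])
g=np.array([471,189.])
p=lambda s,z:[*(g+s*d),z]
env.move_l(p(0,14),speed=30)
print(env.move_l(p(-110,14),speed=60,stop_force=15), monitor.get_ee_pos(),monitor.get_contact_force(),monitor.get_time())
for n in("top","scene"): save("i_"+n,optics.snapshot(n))
E
python3 - <<'E'
import cv2,numpy as np
s=cv2.imread("pics/i_scene.png")[140:390,270:510]
cv2.imwrite("pics/i3.png",cv2.resize(s,None,fx=2.4,fy=2.4))
E
```

```text
False [448.08781636  81.55207315  13.9664099 ] [-0.63510741  0.11823616 -1.45399911] 13.9083
```

View pics/i3.png

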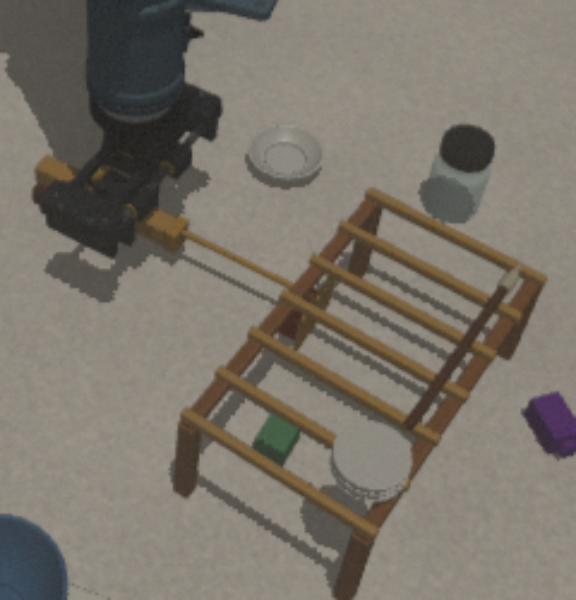

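The seal is coming along with the blade, now under the front rail at crop (292,318). I'll continue.

```bash
python3 - <<'E'
from h import *
import math
d=np.array([math.cos(math.radians(78)),math.sin(math.radians(78))])
g=np.array([471,189.])
p=lambda s,z:[*(g+s*d),z]
print(env.move_l(p(-232,14),speed=60,stop_force=15), monitor.get_ee_pos(),monitor.get_contact_force(),monitor.get_time())
for n in("top","scene","wrist"): save("j_"+n,optics.snapshot(n))
for n in("top","scene"):print(n,[(np.round(q["centre"],0).tolist(),round(q["conf"],2)) for q in nets.recognise(n,"seal_red_center")])
E
python3 - <<'E'
import cv2,numpy as np
s=cv2.imread("pics/j_scene.png")[140:390,270:510]
cv2.imwrite("pics/j3.png",cv2.resize(s,None,fx=2.4,fy=2.4))
E
```

```text
False [422.71915755 -37.8110268   13.99345556] [ 0.76953562  1.03024044 -2.1174486 ] 16.1917
top [([518.0, 467.0, 24.0], 0.72), ([454.0, 129.0, 25.0], 0.66)]
scene [([473.0, 120.0, 25.0], 0.6)]
```

View pics/j3.png

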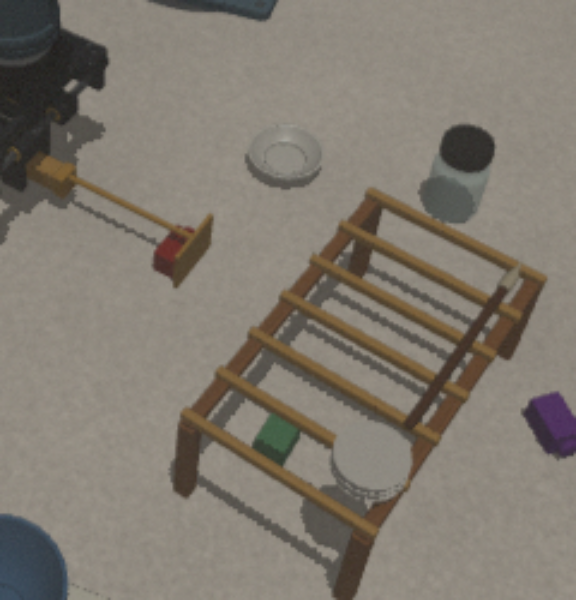

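The seal is clear of the rack at crop (175,250). I'll detach the blade, lift, and lay the hook back.

```bash
python3 - <<'E'
from h import *
import math
d=np.array([math.cos(math.radians(78)),math.sin(math.radians(78))])
g=np.array([471,189.])
p=lambda s,z:[*(g+s*d),z]
env.move_l(p(-220,14),speed=60)
env.move_l(p(-220,85),speed=120)
env.move_ptp([480,-127.5,85],rv(math.radians(-89)))
env.move_l([480,-127.5,22],speed=100)
print(env.move_l([480,-127.5,12.5],speed=25,stop_force=3), monitor.get_ee_pos(),monitor.get_contact_force())
effector.grip(50,20)
env.move_l([480,-127.5,110],speed=150)
print(monitor.get_time())
# above seal for a look (seal about 463,125)
env.move_ptp([420,115,200],rv(math.radians(-12)))
C=optics.get_calibration("wrist");np.savez("k.npz",**{k:np.array(C[k]) for k in "KRt"})
for n in("wrist","scene","top"): save("k_"+n,optics.snapshot(n))
for n in("wrist","top","scene"):print(n,[(np.round(q["centre"],0).tolist(),round(q["conf"],2)) for q in nets.recognise(n,"seal_red_center")])
print(monitor.get_time(),monitor.get_contact_force())
E
```

```text
True [ 480.21042731 -127.61342229   13.09259444] [-1.27091273  0.08634571  5.30724873]
20.9417
wrist [([457.0, 131.0, 27.0], 0.89)]
top [([513.0, 466.0, 26.0], 0.58)]
scene [([468.0, 128.0, 26.0], 0.67), ([527.0, 467.0, 25.0], 0.55)]
22.275 [-0.61045395  0.48005102 -0.0015822 ]
```

View pics/k_wrist.png

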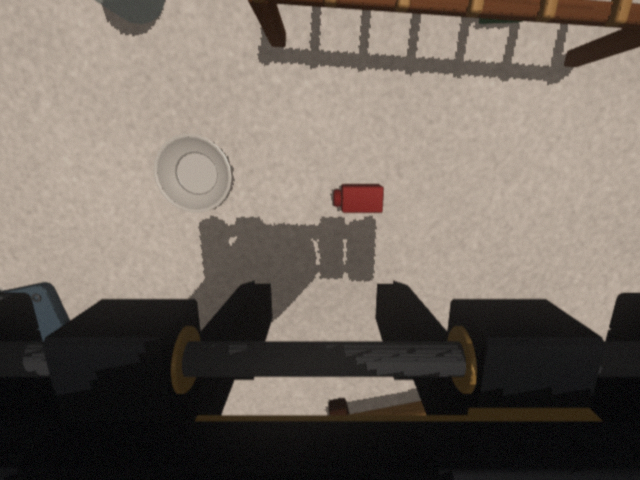

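View pics/k_scene.png

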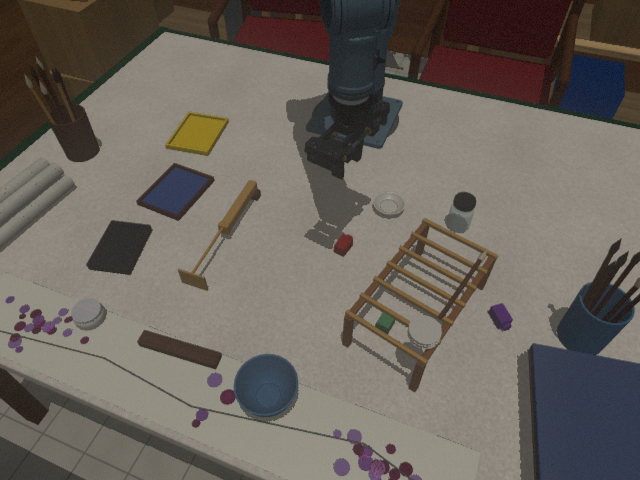

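The hook lies back at its place. The seal is in the open at wrist (363,198), with its knob to the left at (337,198), and the dish is at (195,173).

```bash
python3 - <<'E'
from h import *
C=np.load("k.npz"); im=cv2.imread("pics/k_wrist.png")
hsv=cv2.cvtColor(im,cv2.COLOR_BGR2HSV)
m=((hsv[...,0]<8)|(hsv[...,0]>172))&(hsv[...,1]>140); m[:170]=0;m[230:]=0;m[:,:310]=0;m[:,400:]=0
ys,xs=np.nonzero(m);print(xs.min(),xs.max(),ys.min(),ys.max())
b=m&(np.arange(640)[None]>342)
ys,xs=np.nonzero(b);p=bp(C,np.c_[xs,ys],26).astype(np.float32);r=cv2.minAreaRect(p);print(r)
cv2.imwrite("pics/k2.png",cv2.resize(im[165:235,315:405],None,fx=7,fy=7,interpolation=cv2.INTER_CUBIC))
print(bp(C,[(342,198),(384,198),(363,198)],26),bp(C,[(363,184),(363,213)],26))
E
```

```text
334 382 185 211
((462.1898193359375, 129.08816528320312), (24.82581901550293, 37.315853118896484), 77.8578872680664)
[[443.22099326 133.30514222]
 [482.36636045 124.88134585]
 [462.79494246 129.09297168]] [[465.15750269 142.10089792]
 [460.20261166 114.81996078]]
```

View pics/k2.png

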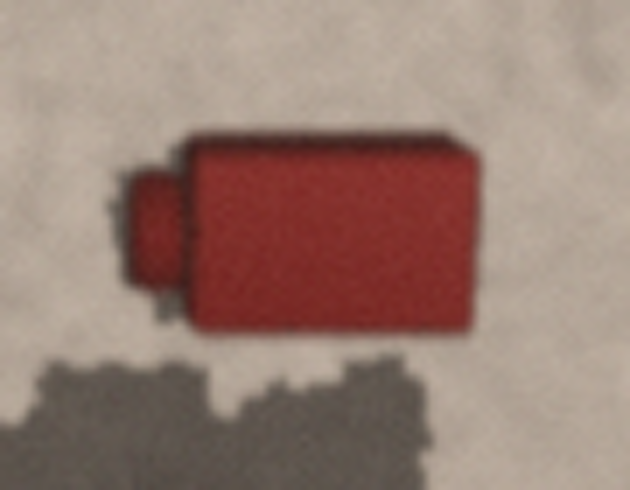

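```bash
python3 - <<'E'
from h import *
import math
for a,b in((-102,-93),(78,87)):
    print(a,env.inverse_kinematics([462,128,4],rv(math.radians(a))),env.inverse_kinematics([443,-310,9],rv(math.radians(b))))
E
```

```text
-102 [-0.18891643  0.67326937 -0.21641631  2.08501285  0.33782676  0.41586461
 -2.45030112] [ 0.68403492  0.71999622 -0.20312584  1.93170385  0.27287066  0.51620137
 -1.3314931 ]
78 [ 0.21478944  0.80405678 -0.73266566  2.06253047  0.93057487  0.64430349
  0.1973487 ] [ 1.08050095  0.85694513 -0.74139376  1.90840635  0.86713312  0.73345912
  1.3397973 ]
```

```bash
python3 - <<'E'
from h import *
import math
o=rv(math.radians(78))
env.move_ptp([462,128,90],o)
print(env.move_l([462,128,4],speed=100,stop_force=6),monitor.get_ee_pos())
effector.grip(0,30)
print("gap",monitor.get_finger_gap(),monitor.get_contact_force())
env.move_l([462,128,25],speed=60)
env.pause(0.2)
print("gap",monitor.get_finger_gap(),monitor.get_time())
for n in("wrist","scene"): save("l_"+n,optics.snapshot(n))
E
```

```text
False [462.36336858 128.21220089   4.4499352 ]
gap 25.567790217369215 [-0.46227703  0.23476357  3.75774503]
gap 25.50792318806564 25.5583
```

View pics/l_wrist.png

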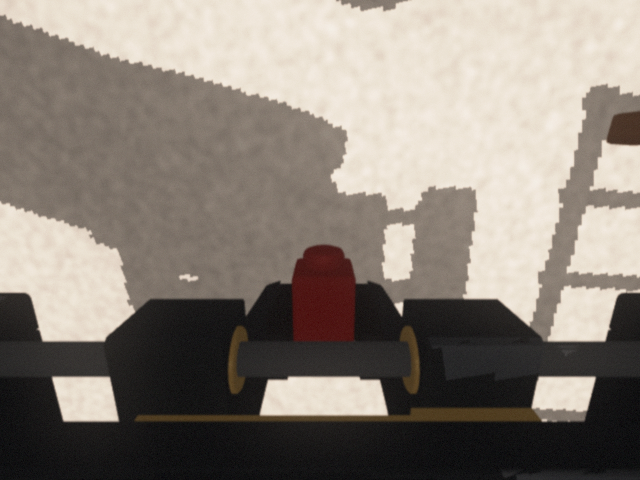

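The seal is held between the pads with its knob forward at (323,253), gap 25.5 mm. I'll carry it to the tray.

```bash
python3 - <<'E'
from h import *
import math
env.move_l([462,128,130],speed=150)
env.move_ptp([443,-310,110],rv(math.radians(87)))
print("gap",monitor.get_finger_gap())
env.move_l([443,-310,18],speed=100)
print(env.move_l([443,-310,8],speed=20,stop_force=3),monitor.get_ee_pos(),monitor.get_contact_force())
for n in("top","scene"): save("m_"+n,optics.snapshot(n))
print(monitor.get_time())
E
python3 -c "
import cv2
s=cv2.imread('pics/m_scene.png')[90:250,110:290];cv2.imwrite('pics/m3.png',cv2.resize(s,None,fx=3.5,fy=3.5))"
```

```text
gap 25.85268930697065
True [ 442.96569526 -310.1551703     9.25931376] [-1.14263567 -0.53963259  5.56609827]
29.75
```

View pics/m3.png

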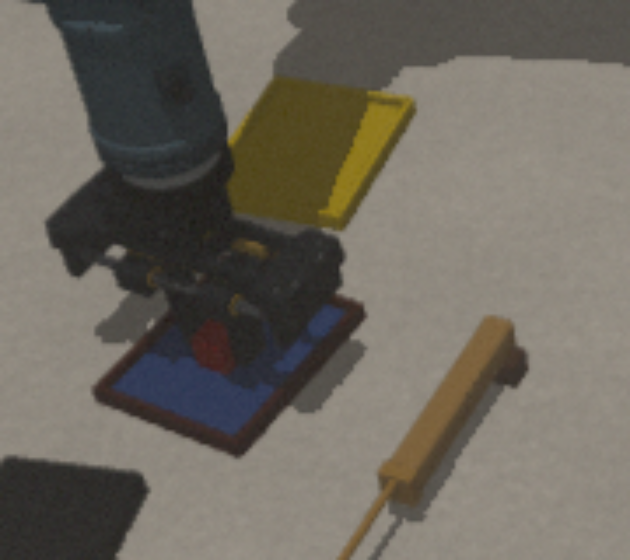

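The seal rests on the blue floor at crop (212,347), with contact at z 9.3 as expected. I'll release and retract.

```bash
python3 - <<'E'
from h import *
import math
effector.grip(44,20)
env.move_l([443,-310,120],speed=120)
env.move_ptp([400,-310,230],rv(math.radians(-90)))
env.pause(0.3)
for n in("top","scene","wrist"): save("n_"+n,optics.snapshot(n))
for n in("wrist","scene"):print(n,[(np.round(q["centre"],0).tolist(),round(q["conf"],2)) for q in nets.recognise(n,"seal_red_center")])
print("green",[(np.round(q["centre"],0).tolist(),round(q["conf"],2)) for q in nets.recognise("scene","seal_green_center")])
print(monitor.get_time(),monitor.get_contact_force())
E
```

```text
wrist [([439.0, -311.0, 35.0], 0.9)]
scene [([531.0, 474.0, 24.0], 0.9), ([448.0, -306.0, 25.0], 0.52)]
green [([622.0, 266.0, 28.0], 0.52)]
34.075 [ 0.12170509  0.4020562  -0.27702566]
```

View pics/n_wrist.png

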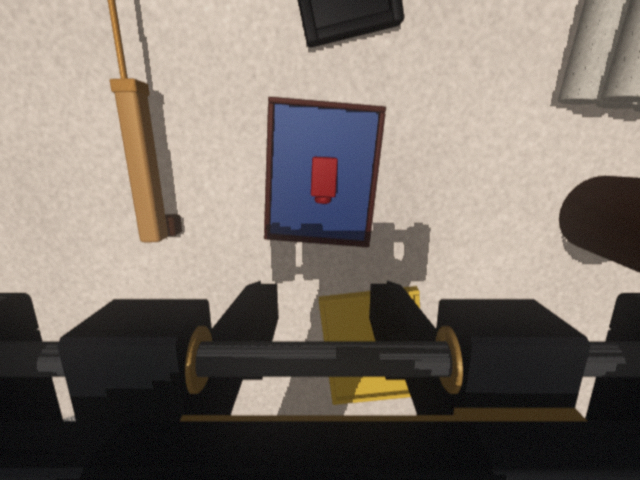

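View pics/n_scene.png

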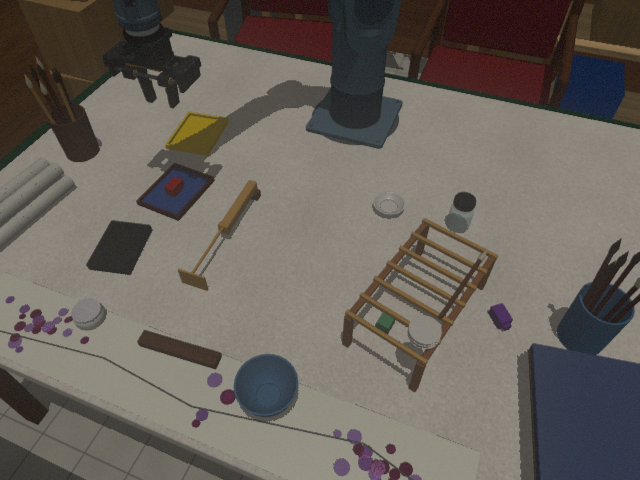

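The red seal lies flat at mid-tray, at wrist (324,178) and scene (175,187). The hook is on the table and the green seal is unmoved at scene (385,323). I'm handing in.

```bash
python3 -c "
from h import *
env.close_job()"
```

```text
the job is handed in; nothing more can be done
```

The job is done and handed in at about 34 s of the 72 s allowed. I passed the hook over the red seal under the rack and dragged it out through the open front, about 130 mm clear. I then laid the hook back in its place and set the seal flat near the middle of the blue-floored tray.

The last pictures show:
- **Red seal:** flat in the tray.
- **Hook:** on the table.
- **Green seal:** unmoved to the eye; the scene network reads (622,266) against (621,268) mm at the start.
- **Purple seal and yellow tray:** untouched.
- **Robot:** touching nothing, with residual force under 0.6 N.

Nothing touched the rack as far as the forces and pictures showed; the most I read on the tool was about 7 N.

Two things disagreed, neither affecting the result:
- **Camera bias:** the top camera's y-positions read up to about 6 mm lower than the scene camera's. I allowed for that when inserting the hook.
- **Network confusion:** the networks also reported the purple look-alike as the red seal. I told them apart by colour in the pictures.

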